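# Level the rocking kitchen scale in the drawer

## Task

The kitchen scale standing in the open drawer dips at the front and rocks. Turn its two black front levelling screws until the scale stands level and all four feet bear on the drawer floor, so that it no longer rocks, then let go. Work with a light hand: do not push hard on the scale or drag it about, and leave the other things in the drawer as they are.

Things in the scene. Friction and masses are not known exactly. Their poses are not given: they have to be found in the camera images.
- drawer: Open light-oak drawer with a slim white front, pulled out of a low white unit; fixed. Origin on the work surface under the middle of the drawer, x from the front (robot side) to the back. Inside 380 (x) by 600 (y) mm. Oak sides rise to 95 mm, the white front to 118 mm above the work surface; the front's outer face is 216 mm before the origin; the unit's 153 mm high body begins 194 mm behind it.
- drawer_floor (a point): Middle of the drawer's flat, truly level floor, 22 mm above the work surface. On it stand the scale's domed rubber feet, each giving about 1 mm for 14 N. Both rear feet and the longer front screw bear. A front foot lifts off once its screw is about 0.6 mm shorter than the other; its hanging corner then rocks down under 1 to 2 N on the knob; a bearing one gives only 0.2 to 0.4 mm under 4 N.
- scale: Loose kitchen scale, about 0.95 kg, 196 x 188 mm: aluminium base, white housing, round steel pan 41 mm high, dark display in front. x to its back, y to its left, z square to the base: vertical when the scale is level. Origin amid its feet, level with the undersides of the rear ones; feet at x -80 (front, under the screws) and +80 (rear, fixed), y +-78 mm. Its weight acts 15 mm behind the origin.
- lug_left (a point): On the axis of the scale's left front screw, top of its 26 mm wide threaded boss (scale frame x -80, y 78, z 30 mm). The screw is one upright piece: black knurled knob, 30 mm across, 24 mm high, white index dot, on a 12 mm stud through the boss, its foot at the lower end. The knob's top is 70 mm above the underside of its foot; with the scale level and the foot bearing, 40 mm above this point.
- lug_right (a point): Same for the right front screw (y -78 mm). Both have right-hand threads, 8 mm a turn: clockwise from above moves screw and foot down through the lug 1.27 mm a radian, anticlockwise up. They turn at 0.05 N m and stay where left. At the start each is short (too high in its lug) by its own unmeasured 1.9 to 5 mm; set right, the front feet carry about 2 N each, the rear ones 3 N each.
- spice_box_lower: Lower of two stacked clear plastic spice boxes with flip lids, each 64 x 88 x 42 mm; leave it. Origin under its middle.
- spice_box_upper: Upper spice box, loose on the lower one; leave it. Origin under its middle.
- salt_jar: White stoneware salt jar with a wooden twist cap, 68 mm across, 79 mm high; leave it. Origin under its middle.
- pinch_bowl: Sage green pinch bowl, 80 mm across, 34 mm high; leave it. Origin under its middle.

How it is judged:
At the end, for the whole second after the job is handed in: Each of the four feet presses on the drawer floor with at least 0.4 N, the scale is level within 0.0095 rad (about half a degree), at rest and within 25 mm of where it stood, and the spice boxes, jar and bowl are within 20 mm of where they were (contact force between each of screw_left_c0, screw_right_c0, scale_c9, scale_c7 and drawer above 0.4 N and angle between scale's own z axis and vertical below 0.0095 rad and linear speed of scale below 0.01 m/s and angular speed of scale below 0.05 rad/s and distance of scale from where it was at the start of the episode below 0.025 m and distance of each of spice_box_lower, spice_box_upper, salt_jar, pinch_bowl from where it was at the start of the episode below 0.02 m); the robot touches nothing.
It fails at once if the scale is pressed onto the drawer floor with more than 35 N in all (its own weight of 8 to 10 N included) (contact force between scale and drawer above 35 N).
It fails at once if the scale is dragged or lifted more than 30 mm (distance of scale from where it was at the start of the episode above 0.03 m).
It fails at once if a spice box, the jar or the bowl is shifted more than 20 mm or tipped (distance of any of spice_box_lower, spice_box_upper, salt_jar, pinch_bowl from where it was at the start of the episode above 0.02 m or angle between any of spice_box_lower, spice_box_upper, salt_jar, pinch_bowl's own z axis and vertical above 0.25 rad).
It also fails if it takes over 72 s, if anything falls off the work surface, if the arm or the gripper's body presses on something with over 40 N, if the wrist force passes 120 N, or if a joint passes its speed limit or range.

## Robot

A 7-joint arm with a two-finger parallel gripper is mounted at the origin on the work surface. World frame = base frame: x ahead of the robot, y to its left, z up, the work surface at z = 0. Lengths are in m, angles in rad, forces in N, time in s.
With the tool pointing down it reaches from about 0.425 to 0.875 m from the base axis. Payload 8.4 kg.
Tool frame: the origin (TCP) lies on the centre line of the jaws, within the pads' length; the fingertips stand arm.tips_ahead ahead of it and the grasp point (between the pads) lies 8 mm behind it (arm.tips_ahead is the distance from the TCP to the fingertips, in m); z points along the fingers, y is the line along which they close (so a half turn about z gives the same grasp; the last joint's range is limited). The gripper opens to 87 mm and grips with 3 to 60 N. Pads are 19 mm wide; open, the fingers measure 117 mm over their backs; the gripper's body (75 mm by 190 mm) begins 51 mm behind the grasp point.
Start: joints at [1.165, 0.333, 0.04, 1.465, -0.013, 1.343, -0.059], TCP at [0.196, -0.62, 0.234] pointing down, gripper open.
Joint ranges: [-2.58, 2.58], [-0.38, 2.09], [-1.3, 1.39], [0.25, 2.4], [-1.5, 4.64], [0.08, 2.09], [-2.65, 2.65]. Speed limits (rad/s): [2.22, 2.22, 2.79, 2.79, 3.14, 3.14, 3.14].

## Interface

Orientations are given as a unit quaternion [x, y, z, w].
In Python, from rig import telemetry, cams, arm, nets gives the robot as it stands. The module is installed in compiled form; this text tells all that it offers.
- The arm moves only by the shell command python3 -m handwheel 'ROWS'. ROWS is JSON, a list of rows, each a list of 7 numbers: the shift along the tool's x, y, z in m, then the turn, a rotation vector about the tool's x, y, z in degrees, then the opening, from -1 (shut) to 1 (fully open), so that 0 is half open. A call has exactly 5 rows; each row shifts and turns the commanded pose from where the row before left it, along the tool's axes as they then stand; what a row does not reach is not made up. A row lasts 1/12 s, in which the tool goes at most 41.7 mm and 7.16 degrees, less where a joint would pass 70% of its speed; a pose out of reach is approached as far as the arm can. A call is refused whole if a number of a shift passes 0.0417 or a number of a turn 7.16, either way. A call with a gripper value outside its range is refused whole. The fingers move at their own pace and stop on an object; the grip force is fixed at half the most. Time passes only in rows, so rows that do not move let the fingers close, or fill a call up. It gives the time, the measured TCP pose, the force, the opening and the grip force at its end, in the units of the state.
- telemetry.observe(): the state, without advancing time (a new reading comes with each control period).
- cams.capture(name): name is "side" or "top" or "wrist"; returns the picture (420x560x3 uint8, red, green, blue); there is no depth.
- cams.calibration(name): a dict with "fx", "fy", "cx", "cy" (pixels), "dist_coeffs" ([k1, k2, p1, p2, k3] as OpenCV has them; the pictures are not rectified), "world_from_camera" (4x4, takes a point from camera to world coordinates). Camera axes: x right, y down, z forward; pixel columns grow to the right and rows downward; lengths in m; the calibration is good to about 2 mm. A picture is of the moment at which its call begins: read the wrist's pose just before it. calibration takes no time and is no camera call; for the wrist camera it gives the pose at the moment of the call.
- arm.finish_job(): hands the job in; it is judged then, once.
Trained networks look in the newest picture that a camera, given by its name, has taken for a name from the list of things; names that differ only in an ending like _2 or _b are one class to them, and where a whole thing is asked for, a point or a joint stands for the part that bears it (a point fixed in the world has none). Each returns a list of dicts, best first, with "conf" (0 to 1); they miss things now and then, are a little off and sometimes report something else, mostly with a low value. They report only what shows in the picture. A call takes as long as a camera call.
- nets.look_for(camera, target): "position" ([column, row] as shares, 0 to 1, of the picture: columns of its width, rows of its height, amid what is visible of it).
- nets.masks_of(camera, target): "mask" (420x560 bool, what is visible of it) and "position" ([column, row] as shares, 0 to 1, of the picture: columns of its width, rows of its height, amid what is visible of it).
The state is a dict: "t": time; "joint_pos": joint angles; "dq": joint speeds; "joint_torque": joint torques, N m; "tcp_pos": TCP position; "ee_rot": TCP orientation; "contact_force": force on the tool from outside, world axes, zero at the start; "ft_torque": the same for the moment, N m; "gripper_width": finger opening in m; "gripper_force": force on a finger pad.
Only numpy, scipy, OpenCV 4.12 (cv2) and the standard library are available. Lean on these libraries where they do the work, as an engineer would, in place of code of your own. Each camera call takes 0.05 s, during which the arm holds its last target. There are 200 camera calls.

## Working session

There is one attempt and no reset: what is moved stays moved. The work goes in short steps, Python scripts to look and compute and a shell command to move; the robot and the scene stay as the last step left them, time stands still between calls to the robot, and variables do not carry over. Pictures are saved under pics/ and viewed, at most 10 in all, crops included, and the job is handed in when it is done.

```bash
mkdir -p pics; cat > h.py <<'E'
import numpy as np, cv2
from rig import telemetry, cams, arm, nets
def ray(cam,u,v):
    c=cams.calibration(cam);K=np.array([[c['fx'],0,c['cx']],[0,c['fy'],c['cy']],[0,0,1]])
    p=cv2.undistortPoints(np.array([[[u,v]]],float),K,np.array(c['dist_coeffs']))[0,0]
    T=np.array(c['world_from_camera']);return T[:3,3],T[:3,:3]@[p[0],p[1],1]
def at(cam,u,v,z):
    o,d=ray(cam,u,v);return o+d*(z-o[2])/d[2]
def tri(*obs):
    A=np.zeros((3,3));b=np.zeros(3)
    for o in obs:
        c,d=ray(*o);d=d/np.linalg.norm(d);P=np.eye(3)-np.outer(d,d);A+=P;b+=P@c
    return np.linalg.solve(A,b)
def proj(cam,p):
    c=cams.calibration(cam);K=np.array([[c['fx'],0,c['cx']],[0,c['fy'],c['cy']],[0,0,1]])
    T=np.linalg.inv(np.array(c['world_from_camera']))
    return cv2.projectPoints(np.array([p],float),cv2.Rodrigues(T[:3,:3])[0],T[:3,3],K,np.array(c['dist_coeffs']))[0][0,0]
E
python3 - <<'E'
from h import *
np.set_printoptions(precision=4,suppress=True)
s=telemetry.observe();print(s['t'],s['tcp_pos'],s['ee_rot'],s['contact_force'],s['gripper_width'],arm.tips_ahead)
ims=[]
for c in ('top','side'):
    im=cams.capture(c);cv2.imwrite(f'pics/{c}0.png',im[...,::-1])
    print(c,cams.calibration(c)['world_from_camera'][:3] if 0 else np.array(cams.calibration(c)['world_from_camera'])[:3,3])
    for t in ('lug_left','lug_right','scale','drawer'):
        for r in nets.look_for(c,t)[:3]: print(c,t,r['conf'],np.array(r['position'])*[560,420])
E
```

```text
0.0 [ 0.1962 -0.6192  0.2327] [ 0.9883  0.1528 -0.0002 -0.0008] [ 0.2798  0.3163 -0.3581] 0.08690639971590926 0.011
top [0.4093 0.027  1.0389]
top lug_left 0.81 [307.608 206.01 ]
top lug_right 0.78 [308.896 204.582]
top scale 0.58 [307.104 206.892]
top drawer 0.61 [322.224 156.996]
side [0.0664 0.639  0.5996]
side lug_left 0.65 [288.008 207.48 ]
side lug_right 0.74 [289.688 206.094]
side scale 0.56 [292.992 206.892]
side drawer 0.61 [253.792 192.108]
side drawer 0.37 [321.384 150.78 ]
```

View pics/top0.png

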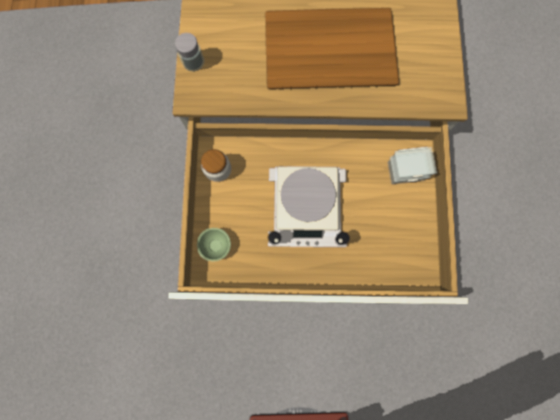

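View pics/side0.png

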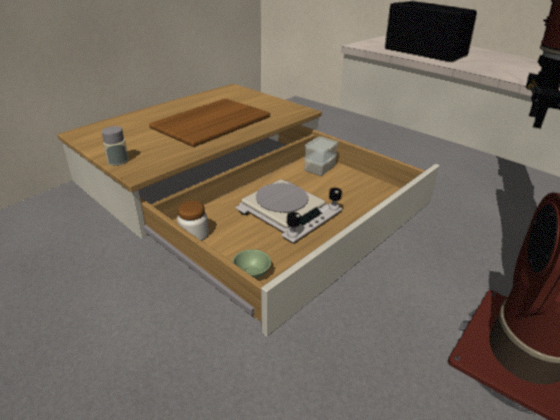

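The top view shows the left knob at about (275,238) and the right at (343,238). In the side view they're at about (294,219) and (335,194). The networks return the whole scale, so I'll segment the dark knobs near these pixels.

```bash
python3 - <<'E'
from h import *
np.set_printoptions(precision=4,suppress=True)
g={}
for c,pts in (('top',[(275,238),(343,238)]),('side',[(294,219),(335,194)])):
    im=cv2.imread(f'pics/{c}0.png').max(2)
    for n,(u,v) in zip('LR',pts):
        m=np.zeros_like(im);m[v-11:v+12,u-11:u+12]=im[v-11:v+12,u-11:u+12]<60
        k,l,st,ce=cv2.connectedComponentsWithStats(m);i=1+st[1:,4].argmax();print(c,n,st[i],ce[i]);g[c,n]=ce[i]
P={}
for n in 'LR':
    P[n]=tri(('top',*g['top',n]),('side',*g['side',n]));print(n,P[n],at('top',*g['top',n],.085),at('side',*g['side',n],.080))
d=P['L']-P['R'];print('sep',np.linalg.norm(d[:2]),'yaw deg',np.degrees(np.arctan2(-d[0],d[1])))
E
```

```text
top L [269 232  12  11  72] [274.1528 236.1528]
top R [337 232  12  12  81] [343.284  237.0247]
side L [287 212  19  17 216] [295.3519 219.8889]
side R [330 188  11  14 116] [334.7672 194.2845]
L [0.5219 0.0403 0.0772] [0.5236 0.0419 0.085 ] [0.5165 0.0423 0.08  ]
R [ 0.5183 -0.1175  0.0737] [ 0.5167 -0.116   0.085 ] [ 0.5132 -0.1082  0.08  ]
sep 0.15785056489571447 yaw deg -1.289511881386566
```

```bash
for i in 1 2 3 4; do :; done
python3 -m handwheel '[[0.0229,-0.0192,0,0,0,0,0],[0.0229,-0.0192,0,0,0,0,0],[0.0229,-0.0192,0,0,0,0,0],[0.0229,-0.0192,0,0,0,0,0],[0.0229,-0.0192,0,0,0,0,0]]'
python3 -m handwheel '[[0.0229,-0.0192,0,0,0,0,0],[0.0229,-0.0192,0,0,0,0,0],[0.0229,-0.0192,0,0,0,0,0],[0.0229,-0.0192,0,0,0,0,0],[0.0229,-0.0192,0,0,0,0,0]]'
python3 -m handwheel '[[0.0229,-0.0192,0,0,0,0,0],[0.0229,-0.0192,0,0,0,0,0],[0.0229,-0.0192,0,0,0,0,0],[0.0229,-0.0192,0,0,0,0,0],[0.0229,-0.0192,0,0,0,0,0]]'
python3 -m handwheel '[[0.0229,-0.0192,0,0,0,0,0],[0.0229,-0.0192,0,0,0,0,0],[0.0229,-0.0192,0,0,0,0,0],[0.0229,-0.0192,0,0,0,0,0],[0.0229,-0.0192,0,0,0,0,0]]'
python3 - <<'E'
from h import *
np.set_printoptions(precision=4,suppress=True)
s=telemetry.observe();print(s['t'],s['tcp_pos'],s['ee_rot'],s['joint_pos'],s['gripper_width'])
im=cams.capture('wrist');cv2.imwrite('pics/w1.png',im[...,::-1]);print(np.array(cams.calibration('wrist')['world_from_camera']))
print(proj('wrist',[.5183,-.1165,.092]),proj('wrist',[.522,.041,.092]))
E
```

```text
t: 0.92
tcp_pos: [0.277, -0.4923, 0.2337]
ee_rot: [0.988, 0.153, 0.0, 0.0]
contact_force: [0.1, -1.8, -0.0]
gripper_width: 0.0613
gripper_force: 0.0
t: 1.33
tcp_pos: [0.3572, -0.3661, 0.2338]
ee_rot: [0.988, 0.153, 0.0, 0.0]
contact_force: [1.1, -0.7, 0.3]
gripper_width: 0.0439
gripper_force: 0.0
t: 1.75
tcp_pos: [0.4374, -0.24, 0.2339]
ee_rot: [0.988, 0.153, 0.0, 0.0]
contact_force: [-0.1, 0.2, 0.1]
gripper_width: 0.0433
gripper_force: 0.0
t: 2.17
tcp_pos: [0.5176, -0.114, 0.2339]
ee_rot: [0.988, 0.153, 0.0, 0.0]
contact_force: [0.2, -0.6, 0.1]
gripper_width: 0.0434
gripper_force: 0.0
2.1667 [ 0.5176 -0.114   0.2339] [0.9883 0.1527 0.0003 0.0001] [ 0.5365  0.1167 -0.4346  1.737   0.0511  1.2984 -1.1735] 0.04335430916436266
[[ 0.3084 -0.9207 -0.239   0.5854]
 [-0.9513 -0.2989 -0.0757 -0.0858]
 [-0.0018  0.2507 -0.9681  0.3862]
 [ 0.      0.      0.      1.    ]]
[289.3509 199.7309] [131.5959 145.9952]
```

View pics/w1.png

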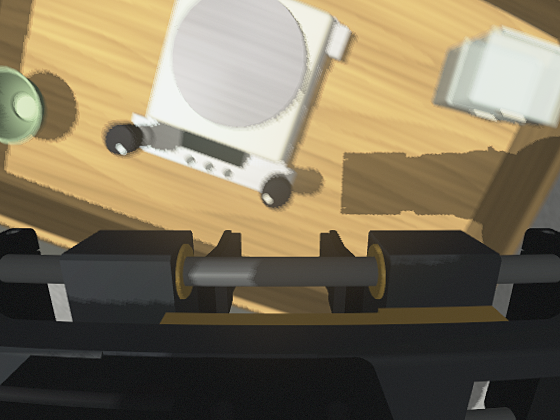

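The wrist view shows the right knob top at (276,192) and the left at (124,138). These are a few pixels off my projections, so I'll refine the positions.

```bash
python3 - <<'E'
from h import *
np.set_printoptions(precision=4,suppress=True)
im=cv2.imread('pics/w1.png').max(2)
for n,(u,v) in (('R',(276,192)),('L',(124,138))):
    m=np.zeros_like(im);m[v-22:v+23,u-22:u+23]=im[v-22:v+23,u-22:u+23]<75
    k,l,st,ce=cv2.connectedComponentsWithStats(m);i=1+st[1:,4].argmax();print(n,st[i],ce[i])
    for z in(.08,.085,.092):print(at('wrist',*ce[i],z))
    d=(at('wrist',*ce[i],.084)-telemetry.observe()['tcp_pos'])
    a=np.radians(17.58);print('tool',d[0]*np.cos(a)+d[1]*np.sin(a),d[0]*np.sin(a)-d[1]*np.cos(a))
for i in range(4): cams.capture('wrist'); print(telemetry.observe()['contact_force'])
E
```

```text
R [269 194   4   4   4] [270.5 195.5]
[ 0.5139 -0.0984  0.08  ]
[ 0.515  -0.0982  0.085 ]
[ 0.5167 -0.0979  0.092 ]
tool -0.0023263946691794955 -0.010558038264864929
L [114 124  29  28 329] [132.7903 136.5471]
[0.5287 0.0469 0.08  ]
[0.5297 0.0447 0.085 ]
[0.531  0.0417 0.092 ]
tool 0.05496220850975727 -0.14282128379347775
[0.2351 0.1314 0.0982]
[-0.2521 -0.3075 -0.8866]
[-0.7364 -0.6313 -0.4972]
[-0.0686  0.6255  0.0984]
```

```bash
python3 - <<'E'
from h import *
np.set_printoptions(precision=4,suppress=True)
im=cams.capture('wrist')[...,::-1].copy();s=telemetry.observe();print(s['tcp_pos'])
cv2.imwrite('pics/w2.png',cv2.resize(im[100:240,60:340],None,fx=2.8,fy=2.8,interpolation=cv2.INTER_CUBIC))
for p in ([.5183,-.1165,.092],[.522,.041,.092]): print(proj('wrist',p))
c=cams.calibration('wrist');print(c['fx'],c['cx'],c['dist_coeffs'])
E
```

```text
[ 0.5165 -0.1164  0.2335]
[281.5326 192.9785]
[122.2568 140.0813]
313.56037390528553 280.06322170692437 [-0.0596  0.      0.      0.      0.    ]
```

View pics/w2.png

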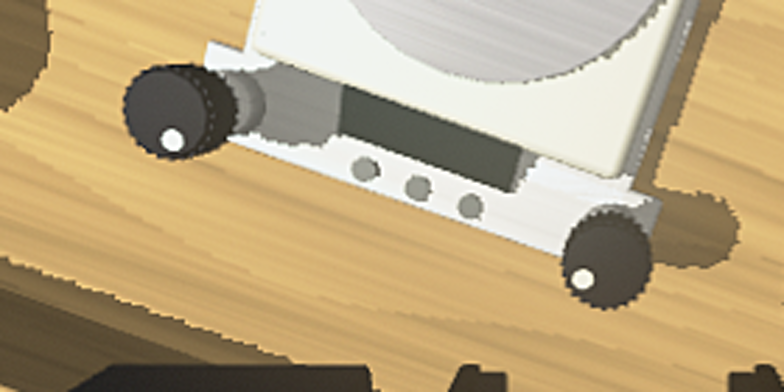

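The right knob top is centred near (277,191) and the left near (120,140). That puts R at about (0.5186,-0.112) and L at about (0.5212,0.0435). I'll centre over R, turn the wrist back to gain turning range, close the gripper and descend.

```bash

python3 -m handwheel '[[0.0034,-0.0038,0,0,0,0,-1],[0,0,0,0,0,-7.16,-1],[0,0,0,0,0,-7.16,-1],[0,0,0,0,0,-7.16,-1],[0,0,0,0,0,-7.16,-1]]' >/dev/null
python3 -m handwheel '[[0,0,0,0,0,-7.16,-1],[0,0,0,0,0,-7.16,-1],[0,0,0,0,0,-7.16,-1],[0,0,0,0,0,-7.16,-1],[0,0,0,0,0,-7.16,-1]]' >/dev/null
python3 -m handwheel '[[0,0,0,0,0,-7.16,-1],[0,0,0,0,0,-7.16,-1],[0,0,0,0,0,-7.16,-1],[0,0,0,0,0,-7.16,-1],[0,0,0,0,0,-7.16,-1]]' >/dev/null
python3 -m handwheel '[[0,0,0,0,0,-7.16,-1],[0,0,0,0,0,-7.16,-1],[0,0,0,0,0,-7.16,-1],[0,0,0,0,0,-7.16,-1],[0,0,0,0,0,-7.16,-1]]' >/dev/null
python3 -m handwheel '[[0,0,0,0,0,-7.16,-1],[0,0,0,0,0,-7.16,-1],[0,0,0,0,0,-7.16,-1],[0,0,0,0,0,-7.16,-1],[0,0,0,0,0,-7.16,-1]]'
python3 -m handwheel '[[0,0,0.0243,0,0,0,-1],[0,0,0.0243,0,0,0,-1],[0,0,0.0243,0,0,0,-1],[0,0,0.0243,0,0,0,-1],[0,0,0.0243,0,0,0,-1]]'
python3 -m handwheel '[[0,0,0,0,0,0,-1],[0,0,0,0,0,0,-1],[0,0,0,0,0,0,-1],[0,0,0,0,0,0,-1],[0,0,0,0,0,0,-1]]'
python3 - <<'E'
from h import *
np.set_printoptions(precision=4,suppress=True)
s=telemetry.observe();print(s['t'],s['tcp_pos'],s['ee_rot'],s['joint_pos'])
E
```

```text
t: 4.55
tcp_pos: [0.5188, -0.1114, 0.2337]
ee_rot: [-0.084, 0.996, -0.0, 0.0]
contact_force: [1.6, -0.7, 0.4]
gripper_width: 0.0007
gripper_force: 0.0
t: 4.97
tcp_pos: [0.5188, -0.1114, 0.1111]
ee_rot: [-0.081, 0.997, -0.0, 0.0]
contact_force: [0.0, -0.3, -1.1]
gripper_width: 0.0005
gripper_force: 0.0
t: 5.38
tcp_pos: [0.52, -0.1109, 0.1136]
ee_rot: [-0.082, 0.997, -0.001, 0.001]
contact_force: [-0.7, 0.3, -0.6]
gripper_width: 0.0005
gripper_force: 0.0
5.3833 [ 0.52   -0.1109  0.1136] [-0.0819  0.9966 -0.0005  0.0011] [ 0.6883  0.2524 -0.6336  1.8717  0.1703  1.0687  1.7226]
```

```bash
cat > st.py <<'E'
from h import *
import sys
np.set_printoptions(precision=4,suppress=True)
n=int(sys.argv[1]) if len(sys.argv)>1 else 4
P=[];F=[]
for i in range(n):
    s=telemetry.observe();P.append(s['tcp_pos']);F.append(s['contact_force'])
    if i<n-1: cams.capture('wrist')
P=np.array(P);F=np.array(F)
print('t',s['t'],'P',P.mean(0),'sdz',P[:,2].std(),'F',F.mean(0),'Fz',F[:,2],'w',s['gripper_width'])
E
python3 st.py 5
python3 -m handwheel '[[0,0,0.001,0,0,0,-1],[0,0,0.001,0,0,0,-1],[0,0,0.001,0,0,0,-1],[0,0,0.001,0,0,0,-1],[0,0,0,0,0,0,-1]]'
python3 st.py 3
python3 -m handwheel '[[0,0,0.0002,0,0,0,-1],[0,0,0.0002,0,0,0,-1],[0,0,0.0002,0,0,0,-1],[0,0,0.0002,0,0,0,-1],[0,0,0.0002,0,0,0,-1]]'
```

```text
t 5.5833 P [ 0.5196 -0.1108  0.1131] sdz 0.000353361453879247 F [-0.2034  0.223   0.061 ] Fz [-0.5582  0.0791  0.4449  0.0808  0.2583] w 0.0005053092977186253
t: 6.0
tcp_pos: [0.5189, -0.1106, 0.1078]
ee_rot: [-0.082, 0.997, 0.0, -0.0]
contact_force: [0.5, 0.5, 0.6]
gripper_width: 0.0003
gripper_force: 0.0
t 6.1 P [ 0.5189 -0.1106  0.1079] sdz 8.000518245358222e-05 F [0.6898 0.1058 0.0959] Fz [ 0.5806 -0.3172  0.0243] w 0.0001870094146932858
t: 6.52
tcp_pos: [0.519, -0.1106, 0.1071]
ee_rot: [-0.082, 0.997, 0.0, -0.0]
contact_force: [0.7, 0.3, 0.1]
gripper_width: 0.0005
gripper_force: 0.0
```

```bash

python3 -m handwheel '[[0,0,0.0003,0,0,0,-1],[0,0,0.0003,0,0,0,-1],[0,0,0.0003,0,0,0,-1],[0,0,0.0003,0,0,0,-1],[0,0,0,0,0,0,-1]]' | egrep 'tcp|contact'
python3 -m handwheel '[[0,0,0.0002,0,0,0,-1],[0,0,0.0002,0,0,0,-1],[0,0,0.0002,0,0,0,-1],[0,0,0,0,0,0,-1],[0,0,0,0,0,0,-1]]' | egrep 'tcp|contact'
python3 -m handwheel '[[0,0,0.0002,0,0,0,-1],[0,0,0.0002,0,0,0,-1],[0,0,0.0002,0,0,0,-1],[0,0,0,0,0,0,-1],[0,0,0,0,0,0,-1]]' | egrep 'tcp|contact'
python3 -m handwheel '[[0,0,0.0002,0,0,0,-1],[0,0,0.0002,0,0,0,-1],[0,0,0.0002,0,0,0,-1],[0,0,0,0,0,0,-1],[0,0,0,0,0,0,-1]]' | egrep 'tcp|contact'
python3 -m handwheel '[[0,0,0.0002,0,0,0,-1],[0,0,0.0002,0,0,0,-1],[0,0,0.0002,0,0,0,-1],[0,0,0,0,0,0,-1],[0,0,0,0,0,0,-1]]' | egrep 'tcp|contact'
```

```text
tcp_pos: [0.519, -0.1106, 0.1058]
contact_force: [-0.3, 0.3, -1.7]
tcp_pos: [0.519, -0.1106, 0.1053]
contact_force: [0.3, -1.5, -0.1]
tcp_pos: [0.519, -0.1106, 0.1047]
contact_force: [0.5, 0.1, 0.6]
tcp_pos: [0.519, -0.1106, 0.1041]
contact_force: [-0.5, -0.0, 0.2]
tcp_pos: [0.519, -0.1106, 0.1035]
contact_force: [-0.0, 0.2, -0.0]
```

```bash

python3 -m handwheel '[[0,0,0.0002,0,0,0,-1],[0,0,0.0001,0,0,0,-1],[0,0,0,0,0,0,-1],[0,0,0,0,0,0,-1],[0,0,0,0,0,0,-1]]' | egrep 'tcp|contact'
python3 -m handwheel '[[0,0,0.0002,0,0,0,-1],[0,0,0.0001,0,0,0,-1],[0,0,0,0,0,0,-1],[0,0,0,0,0,0,-1],[0,0,0,0,0,0,-1]]' | egrep 'tcp|contact'
python3 -m handwheel '[[0,0,0.0002,0,0,0,-1],[0,0,0.0001,0,0,0,-1],[0,0,0,0,0,0,-1],[0,0,0,0,0,0,-1],[0,0,0,0,0,0,-1]]' | egrep 'tcp|contact'
```

```text
tcp_pos: [0.5191, -0.1106, 0.1033]
contact_force: [-0.5, 0.3, 2.7]
tcp_pos: [0.5192, -0.1106, 0.1032]
contact_force: [-1.9, 0.3, 5.0]
tcp_pos: [0.5192, -0.1106, 0.1031]
contact_force: [-2.1, 0.0, 8.0]
```

R bears, with contact at TCP z ≈ 0.1034. Next I'll touch L.

```bash

python3 -m handwheel '[[0,0,-0.009,0,0,0,-1],[-0.0055,0.03,0,0,0,0,-1],[-0.0055,0.03,0,0,0,0,-1],[-0.0055,0.03,0,0,0,0,-1],[-0.0055,0.03,0,0,0,0,-1]]' | egrep 'tcp|contact'
python3 -m handwheel '[[-0.0055,0.0315,0,0,0,0,-1],[0,0,0.002,0,0,0,-1],[0,0,0.001,0,0,0,-1],[0,0,0,0,0,0,-1],[0,0,0,0,0,0,-1]]' | egrep 'tcp|contact'
python3 st.py 3
python3 -m handwheel '[[0,0,0.0005,0,0,0,-1],[0,0,0.0005,0,0,0,-1],[0,0,0,0,0,0,-1],[0,0,0,0,0,0,-1],[0,0,0,0,0,0,-1]]' | egrep 'tcp|contact'
python3 -m handwheel '[[0,0,0.0002,0,0,0,-1],[0,0,0.0002,0,0,0,-1],[0,0,0.0001,0,0,0,-1],[0,0,0,0,0,0,-1],[0,0,0,0,0,0,-1]]' | egrep 'tcp|contact'
python3 -m handwheel '[[0,0,0.0002,0,0,0,-1],[0,0,0.0002,0,0,0,-1],[0,0,0.0001,0,0,0,-1],[0,0,0,0,0,0,-1],[0,0,0,0,0,0,-1]]' | egrep 'tcp|contact'
python3 st.py 3
```

```text
tcp_pos: [0.521, 0.0125, 0.112]
contact_force: [0.3, 0.4, -0.0]
tcp_pos: [0.5214, 0.0419, 0.1085]
contact_force: [-0.2, 1.0, 0.2]
t 10.7833 P [0.5214 0.0419 0.1085] sdz 2.7547455877735066e-05 F [0.2292 0.2376 0.101 ] Fz [ 0.1763  0.2567 -0.1301] w 0.0005464868992603113
tcp_pos: [0.5214, 0.0433, 0.1076]
contact_force: [-0.2, -0.4, -0.1]
tcp_pos: [0.5214, 0.0434, 0.1071]
contact_force: [-0.4, -0.2, -0.2]
tcp_pos: [0.5214, 0.0434, 0.1066]
contact_force: [-0.2, -0.4, 0.4]
t 12.1333 P [0.5214 0.0434 0.1066] sdz 1.259164094946943e-05 F [ 0.1374 -0.3069  0.317 ] Fz [0.4162 0.3176 0.2172] w 0.00047839537270145894
```

```bash

python3 -m handwheel '[[0,0,0.0002,0,0,0,-1],[0,0,0.0002,0,0,0,-1],[0,0,0.0001,0,0,0,-1],[0,0,0,0,0,0,-1],[0,0,0,0,0,0,-1]]' | egrep 'tcp|contact'; python3 st.py 2
python3 -m handwheel '[[0,0,0.0002,0,0,0,-1],[0,0,0.0002,0,0,0,-1],[0,0,0.0001,0,0,0,-1],[0,0,0,0,0,0,-1],[0,0,0,0,0,0,-1]]' | egrep 'tcp|contact'; python3 st.py 2
python3 -m handwheel '[[0,0,0.0002,0,0,0,-1],[0,0,0.0002,0,0,0,-1],[0,0,0.0001,0,0,0,-1],[0,0,0,0,0,0,-1],[0,0,0,0,0,0,-1]]' | egrep 'tcp|contact'; python3 st.py 2
python3 -m handwheel '[[0,0,0.0002,0,0,0,-1],[0,0,0.0002,0,0,0,-1],[0,0,0.0001,0,0,0,-1],[0,0,0,0,0,0,-1],[0,0,0,0,0,0,-1]]' | egrep 'tcp|contact'; python3 st.py 2
```

```text
tcp_pos: [0.5213, 0.0434, 0.106]
contact_force: [-0.7, 0.2, -0.2]
t 12.6 P [0.5214 0.0434 0.1061] sdz 1.9372934117779794e-05 F [-0.5729 -0.0192  0.3199] Fz [-0.1597  0.7994] w 0.00018681875117735198
tcp_pos: [0.5214, 0.0434, 0.1056]
contact_force: [0.3, -0.5, 0.7]
t 13.0667 P [0.5214 0.0434 0.1056] sdz 1.136622633148704e-05 F [ 0.3445 -0.4405 -0.3176] Fz [ 0.6948 -1.3299] w 0.0007498035909397244
tcp_pos: [0.5214, 0.0434, 0.1051]
contact_force: [1.1, 0.1, -0.4]
t 13.5333 P [0.5214 0.0434 0.1051] sdz 1.1219758515479406e-05 F [ 0.5098  0.0702 -0.0579] Fz [-0.3609  0.2451] w 0.000292042680254577
tcp_pos: [0.5214, 0.0434, 0.1046]
contact_force: [0.1, 0.8, 0.7]
t 14.0 P [0.5214 0.0434 0.1046] sdz 1.6028263178466395e-05 F [0.1839 0.6233 0.2324] Fz [ 0.7003 -0.2355] w 0.0008224916151439241
```

```bash

python3 -m handwheel '[[0,0,0.0002,0,0,0,-1],[0,0,0.0002,0,0,0,-1],[0,0,0,0,0,0,-1],[0,0,0,0,0,0,-1],[0,0,0,0,0,0,-1]]' | egrep 'tcp|contact'; python3 st.py 2
python3 -m handwheel '[[0,0,0.0002,0,0,0,-1],[0,0,0.0002,0,0,0,-1],[0,0,0,0,0,0,-1],[0,0,0,0,0,0,-1],[0,0,0,0,0,0,-1]]' | egrep 'tcp|contact'; python3 st.py 2
python3 -m handwheel '[[0,0,0.0002,0,0,0,-1],[0,0,0.0002,0,0,0,-1],[0,0,0,0,0,0,-1],[0,0,0,0,0,0,-1],[0,0,0,0,0,0,-1]]' | egrep 'tcp|contact'; python3 st.py 2
python3 -m handwheel '[[0,0,0.0002,0,0,0,-1],[0,0,0.0002,0,0,0,-1],[0,0,0,0,0,0,-1],[0,0,0,0,0,0,-1],[0,0,0,0,0,0,-1]]' | egrep 'tcp|contact'; python3 st.py 2
```

```text
tcp_pos: [0.5213, 0.0434, 0.1042]
contact_force: [-1.2, 0.5, 1.9]
t 14.4667 P [0.5213 0.0435 0.1042] sdz 6.9164258947596036e-06 F [-0.9631  0.4235  1.8322] Fz [1.886  1.7784] w 2.3805767647186817e-05
tcp_pos: [0.5214, 0.0434, 0.1038]
contact_force: [-0.2, 0.9, 1.2]
t 14.9333 P [0.5214 0.0434 0.1038] sdz 3.686334404583158e-06 F [-0.4595  0.9985  1.3681] Fz [1.2473 1.4888] w 0.00034255071031106166
tcp_pos: [0.5214, 0.0434, 0.1034]
contact_force: [-2.2, 1.7, 3.2]
t 15.4 P [0.5214 0.0434 0.1034] sdz 7.6282855467693644e-06 F [-1.6145  1.4402  3.3999] Fz [3.1933 3.6065] w 0.0006131620178747453
tcp_pos: [0.5214, 0.0435, 0.1033]
contact_force: [-2.3, 1.9, 5.6]
t 15.8667 P [0.5214 0.0435 0.1033] sdz 4.088086837168714e-06 F [-2.3617  1.6445  6.3025] Fz [5.6385 6.9665] w 0.00036655394714061245
```

L hangs: first contact is at about 0.1044 and it meets the floor at about 0.1035. Adding foot compliance, L is about 1.45 mm shorter than R. To get the pitch, I'll touch the pan at the front and the rear.

```bash

python3 -m handwheel '[[0,0,-0.009,0,0,0,-1],[-0.0073,-0.03,0,0,0,0,-1],[-0.0073,-0.03,0,0,0,0,-1],[-0.0073,-0.03,0,0,0,0,-1],[-0.0073,-0.03,0,0,0,0,-1]]' | egrep 'tcp|contact'
python3 -m handwheel '[[0,0,0,0,0,0,-1],[0,0,0.0115,0,0,0,-1],[0,0,0.0115,0,0,0,-1],[0,0,0.0113,0,0,0,-1],[0,0,0,0,0,0,-1]]' | egrep 'tcp|contact'
python3 -m handwheel '[[0,0,0,0,0,0,-1],[0,0,0.0005,0,0,0,-1],[0,0,0.0005,0,0,0,-1],[0,0,0,0,0,0,-1],[0,0,0,0,0,0,-1]]' | egrep 'tcp|contact'
python3 -m handwheel '[[0,0,0.0004,0,0,0,-1],[0,0,0.0003,0,0,0,-1],[0,0,0.0003,0,0,0,-1],[0,0,0,0,0,0,-1],[0,0,0,0,0,0,-1]]' | egrep 'tcp|contact'
python3 -m handwheel '[[0,0,0.0003,0,0,0,-1],[0,0,0.0002,0,0,0,-1],[0,0,0,0,0,0,-1],[0,0,0,0,0,0,-1],[0,0,0,0,0,0,-1]]' | egrep 'tcp|contact'
python3 -m handwheel '[[0,0,0.0003,0,0,0,-1],[0,0,0.0002,0,0,0,-1],[0,0,0,0,0,0,-1],[0,0,0,0,0,0,-1],[0,0,0,0,0,0,-1]]' | egrep 'tcp|contact'
```

```text
tcp_pos: [0.5703, -0.0721, 0.1125]
contact_force: [0.2, -0.1, -0.2]
tcp_pos: [0.5676, -0.069, 0.0745]
contact_force: [-1.1, 0.0, -0.5]
tcp_pos: [0.5701, -0.0702, 0.0771]
contact_force: [1.0, 0.4, -0.5]
tcp_pos: [0.5698, -0.0702, 0.0757]
contact_force: [0.4, -0.3, -0.3]
tcp_pos: [0.5698, -0.0702, 0.0751]
contact_force: [-0.2, 0.5, -0.9]
tcp_pos: [0.5698, -0.0702, 0.0747]
contact_force: [-0.2, 0.3, -0.3]
```

```bash

python3 -m handwheel '[[0,0,0.0003,0,0,0,-1],[0,0,0.0003,0,0,0,-1],[0,0,0,0,0,0,-1],[0,0,0,0,0,0,-1],[0,0,0,0,0,0,-1]]' | egrep 'tcp|contact'
python3 -m handwheel '[[0,0,0.0002,0,0,0,-1],[0,0,0.0002,0,0,0,-1],[0,0,0,0,0,0,-1],[0,0,0,0,0,0,-1],[0,0,0,0,0,0,-1]]' | egrep 'tcp|contact'
python3 -m handwheel '[[0,0,0.0002,0,0,0,-1],[0,0,0.0002,0,0,0,-1],[0,0,0,0,0,0,-1],[0,0,0,0,0,0,-1],[0,0,0,0,0,0,-1]]' | egrep 'tcp|contact'
python3 -m handwheel '[[0,0,0.0002,0,0,0,-1],[0,0,0.0002,0,0,0,-1],[0,0,0,0,0,0,-1],[0,0,0,0,0,0,-1],[0,0,0,0,0,0,-1]]' | egrep 'tcp|contact'
```

```text
tcp_pos: [0.5698, -0.0702, 0.0741]
contact_force: [-0.2, -0.3, 0.1]
tcp_pos: [0.5698, -0.0702, 0.0737]
contact_force: [0.2, 0.4, 0.9]
tcp_pos: [0.5698, -0.0702, 0.0733]
contact_force: [0.0, 0.7, -0.2]
tcp_pos: [0.5698, -0.0702, 0.0729]
contact_force: [-0.5, -0.1, 0.3]
```

```bash

python3 -m handwheel '[[0,0,0.0002,0,0,0,-1],[0,0,0.0002,0,0,0,-1],[0,0,0,0,0,0,-1],[0,0,0,0,0,0,-1],[0,0,0,0,0,0,-1]]' | egrep 'tcp|contact'
python3 -m handwheel '[[0,0,0.0002,0,0,0,-1],[0,0,0.0001,0,0,0,-1],[0,0,0,0,0,0,-1],[0,0,0,0,0,0,-1],[0,0,0,0,0,0,-1]]' | egrep 'tcp|contact'
python3 -m handwheel '[[0,0,0.0002,0,0,0,-1],[0,0,0.0001,0,0,0,-1],[0,0,0,0,0,0,-1],[0,0,0,0,0,0,-1],[0,0,0,0,0,0,-1]]' | egrep 'tcp|contact'
```

```text
tcp_pos: [0.5698, -0.0702, 0.0725]
contact_force: [0.1, 0.0, 0.5]
tcp_pos: [0.5698, -0.0703, 0.0722]
contact_force: [-0.3, 0.7, 1.2]
tcp_pos: [0.5699, -0.0702, 0.0721]
contact_force: [-1.8, 0.2, 5.7]
```

```bash

python3 -m handwheel '[[0,0,-0.006,0,0,0,-1],[-0.0249,-0.0028,0,0,0,0,-1],[-0.0249,-0.0028,0,0,0,0,-1],[-0.0249,-0.0028,0,0,0,0,-1],[0,0,0,0,0,0,-1]]' | egrep 'tcp|contact'
python3 -m handwheel '[[0,0,0,0,0,0,-1],[0,0,0.001,0,0,0,-1],[0,0,0.001,0,0,0,-1],[0,0,0.0005,0,0,0,-1],[0,0,0,0,0,0,-1]]' | egrep 'tcp|contact'
python3 -m handwheel '[[0,0,0.0002,0,0,0,-1],[0,0,0.0002,0,0,0,-1],[0,0,0,0,0,0,-1],[0,0,0,0,0,0,-1],[0,0,0,0,0,0,-1]]' | egrep 'tcp|contact'
python3 -m handwheel '[[0,0,0.0002,0,0,0,-1],[0,0,0.0002,0,0,0,-1],[0,0,0,0,0,0,-1],[0,0,0,0,0,0,-1],[0,0,0,0,0,0,-1]]' | egrep 'tcp|contact'
python3 -m handwheel '[[0,0,0.0002,0,0,0,-1],[0,0,0.0002,0,0,0,-1],[0,0,0,0,0,0,-1],[0,0,0,0,0,0,-1],[0,0,0,0,0,0,-1]]' | egrep 'tcp|contact'
```

```text
tcp_pos: [0.6484, -0.0658, 0.0779]
contact_force: [-1.2, 0.9, 0.4]
tcp_pos: [0.6443, -0.0666, 0.0754]
contact_force: [0.4, 0.1, 0.5]
tcp_pos: [0.6449, -0.0663, 0.075]
contact_force: [-0.8, -0.2, -0.3]
tcp_pos: [0.6449, -0.0663, 0.0745]
contact_force: [2.1, -0.2, -0.0]
tcp_pos: [0.6449, -0.0663, 0.0742]
contact_force: [-0.2, -0.3, 0.4]
```

```bash

python3 -m handwheel '[[0,0,0.0002,0,0,0,-1],[0,0,0.0001,0,0,0,-1],[0,0,0,0,0,0,-1],[0,0,0,0,0,0,-1],[0,0,0,0,0,0,-1]]' | egrep 'tcp|contact'
python3 -m handwheel '[[0,0,0.0002,0,0,0,-1],[0,0,0.0001,0,0,0,-1],[0,0,0,0,0,0,-1],[0,0,0,0,0,0,-1],[0,0,0,0,0,0,-1]]' | egrep 'tcp|contact'
python3 -m handwheel '[[0,0,0.0002,0,0,0,-1],[0,0,0.0001,0,0,0,-1],[0,0,0,0,0,0,-1],[0,0,0,0,0,0,-1],[0,0,0,0,0,0,-1]]' | egrep 'tcp|contact'
```

```text
tcp_pos: [0.6449, -0.0663, 0.0739]
contact_force: [-0.0, 0.6, 0.8]
tcp_pos: [0.645, -0.0663, 0.0737]
contact_force: [-0.8, -0.7, 2.2]
tcp_pos: [0.645, -0.0663, 0.0736]
contact_force: [-1.3, -1.0, 5.9]
```

The pan front touches at 0.0723 and the rear at 0.0738 over 75 mm, so pitch is about 0.020. That means R is about 3.0 mm short (135°) and L about 4.45 mm short (200°). Next I'll grip L.

```bash

python3 -m handwheel '[[0,0,-0.014,0,0,0,0],[0,0,-0.014,0,0,0,0],[0,0,-0.014,0,0,0,0],[0.0208,0.0256,0,0,0,0,0],[0.0208,0.0256,0,0,0,0,0]]' | egrep 'tcp|contact'
python3 -m handwheel '[[0.0208,0.0256,0,0,0,0,0],[0.0208,0.0256,0,0,0,0,0],[0.0208,0.0256,0,0,0,0,0],[0,0,0,0,0,0,0],[0,0,0,0,0,0,0]]' | egrep 'tcp|contact'
python3 -m handwheel '[[0,0,0,0,0,0,0],[0,0,0,0,0,0,0],[0,0,0,0,0,0,0],[0,0,0,0,0,0,0],[0,0,0,0,0,0,0]]' | egrep 'tcp|contact|width'
python3 - <<'E'
from h import *
s=telemetry.observe();print(s['t'],s['tcp_pos'],s['joint_pos'][6])
im=cams.capture('wrist')[...,::-1];cv2.imwrite('pics/w3.png',im)
for p in ([.5186,-.112,.092],[.5212,.0435,.093]): print(proj('wrist',p))
E
```

```text
tcp_pos: [0.5967, -0.0232, 0.1175]
contact_force: [-0.8, 1.7, -0.3]
tcp_pos: [0.5212, 0.0442, 0.117]
contact_force: [0.4, -0.9, 0.1]
tcp_pos: [0.5216, 0.0426, 0.1151]
contact_force: [0.2, -0.3, 0.5]
gripper_width: 0.043
25.8667 [0.52162612 0.04258222 0.11513847] 1.4170210909978453
[ 24.70407693 194.46105627]
[279.9913167  240.39451023]
```

View pics/w3.png

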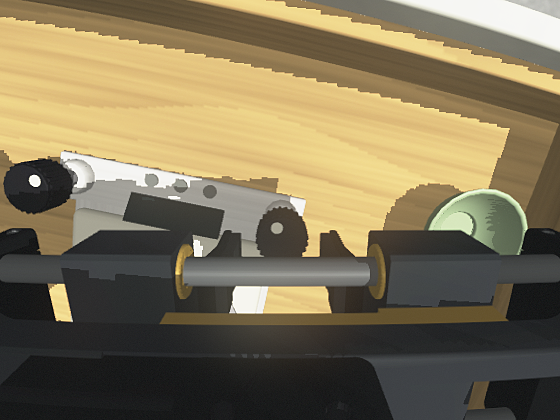

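The left knob is centred near (281,230), just ahead of the fingers, against a predicted (280,240). Averaging the two opposite views gives L at about (0.519,0.044) and R at about (0.516,-0.110). I'll descend and grip L.

```bash

python3 -m handwheel '[[0.0023,0.0018,0,0,0,0,0],[0,0,0.01,0,0,0,0],[0,0,0.01,0,0,0,0],[0,0,0.01,0,0,0,0],[0,0,0.009,0,0,0,0]]' | egrep 'tcp|contact'
python3 -m handwheel '[[0,0,0,0,0,0,0],[0,0,0,0,0,0,0],[0,0,0,0,0,0,0],[0,0,0,0,0,0,-0.2],[0,0,0,0,0,0,-0.25]]' | egrep 'tcp|contact|width'
python3 -m handwheel '[[0,0,0,0,0,0,-0.3],[0,0,0,0,0,0,-0.35],[0,0,0,0,0,0,-0.4],[0,0,0,0,0,0,-0.6],[0,0,0,0,0,0,-1]]' | egrep 'tcp|contact|width|force'
```

```text
tcp_pos: [0.5182, 0.0442, 0.0746]
contact_force: [-0.6, 0.7, 0.3]
tcp_pos: [0.5191, 0.0444, 0.0767]
contact_force: [0.5, 0.2, -1.2]
gripper_width: 0.0367
tcp_pos: [0.519, 0.044, 0.0764]
contact_force: [1.7, -1.2, 0.4]
gripper_width: 0.0292
gripper_force: 30.0
```

```bash

python3 -m handwheel '[[0,0,0.0001,0,0,7.14,-1],[0,0,0,0,0,7.14,-1],[0,0,0,0,0,7.14,-1],[0,0,0.0001,0,0,7.14,-1],[0,0,0,0,0,7.14,-1]]' | egrep 'tcp|contact|rot|width'
python3 -m handwheel '[[0,0,0.0001,0,0,7.14,-1],[0,0,0,0,0,7.14,-1],[0,0,0,0,0,7.14,-1],[0,0,0.0001,0,0,7.14,-1],[0,0,0,0,0,7.14,-1]]' | egrep 'tcp|contact|rot|width'
```

```text
tcp_pos: [0.5193, 0.0453, 0.0762]
ee_rot: [0.23, 0.973, 0.001, 0.0]
contact_force: [2.6, 1.3, -2.5]
gripper_width: 0.0291
tcp_pos: [0.5197, 0.0452, 0.0762]
ee_rot: [0.517, 0.856, 0.001, 0.001]
contact_force: [3.1, 0.9, -1.6]
gripper_width: 0.0291
```

```bash

python3 -m handwheel '[[0,0,0.0001,0,0,7.14,-1],[0,0,0,0,0,7.14,-1],[0,0,0,0,0,7.14,-1],[0,0,0.0001,0,0,7.14,-1],[0,0,0,0,0,7.14,-1]]' | egrep 'tcp|contact'
python3 -m handwheel '[[0,0,0.0001,0,0,7.14,-1],[0,0,0,0,0,7.14,-1],[0,0,0,0,0,7.14,-1],[0,0,0,0,0,7.14,-1],[0,0,0,0,0,7.14,-1]]' | egrep 'tcp|contact'
python3 -m handwheel '[[0,0,0,0,0,7.14,-1],[0,0,0,0,0,7.14,-1],[0,0,0,0,0,7.14,-1],[0,0,0,0,0,7.14,-1],[0,0,0,0,0,7.14,-1]]' | egrep 'tcp|contact'
python3 -m handwheel '[[0,0,0,0,0,7.14,-1],[0,0,0,0,0,7.14,-1],[0,0,0,0,0,7.14,-1],[0,0,0,0,0,0,-1],[0,0,0,0,0,0,-1]]' | egrep 'tcp|contact|rot|width'
python3 -m handwheel '[[0,0,0,0,0,0,-0.2],[0,0,0,0,0,0,0],[0,0,0,0,0,0,0],[0,0,0,0,0,0,0],[0,0,0,0,0,0,0]]' | egrep 'tcp|contact|rot|width'
python3 -c "
from h import *;print(telemetry.observe()['joint_pos'][6])"
```

```text
tcp_pos: [0.5201, 0.0445, 0.0762]
contact_force: [4.1, -1.6, -1.6]
tcp_pos: [0.5197, 0.0441, 0.0758]
contact_force: [3.5, -2.0, -1.9]
tcp_pos: [0.5192, 0.0441, 0.0755]
contact_force: [2.4, -2.8, -2.4]
tcp_pos: [0.5189, 0.0441, 0.0755]
ee_rot: [0.996, -0.09, 0.0, 0.0]
contact_force: [2.9, -2.4, -2.4]
gripper_width: 0.0291
tcp_pos: [0.5187, 0.0446, 0.0756]
ee_rot: [0.996, -0.091, -0.0, -0.0]
contact_force: [-0.1, -0.2, 0.8]
gripper_width: 0.0427
-1.975837544942753
```

```bash

python3 -m handwheel '[[0,0,-0.013,0,0,0,0],[0,0,-0.014,0,0,0,0],[0,0,-0.013,0,0,0,0],[0.0052,0.0307,0,0,0,0,0],[0.0052,0.0307,0,0,0,0,0]]' | egrep 'tcp|contact'
python3 -m handwheel '[[0.0052,0.0307,0,0,0,0,0],[0.0052,0.0307,0,0,0,0,0],[0.0052,0.0307,0,0,0,0,0],[0,0,0,0,0,-7.14,0],[0,0,0,0,0,-7.14,0]]' | egrep 'tcp|contact'
python3 -m handwheel '[[0,0,0,0,0,-7.14,0],[0,0,0,0,0,-7.14,0],[0,0,0,0,0,-7.14,0],[0,0,0,0,0,-7.14,0],[0,0,0,0,0,-7.14,0]]' | egrep 'tcp|contact'
python3 -m handwheel '[[0,0,0,0,0,-7.14,0],[0,0,0,0,0,-7.14,0],[0,0,0,0,0,-7.14,0],[0,0,0,0,0,-7.14,0],[0,0,0,0,0,-7.14,0]]' | egrep 'tcp|contact'
python3 -m handwheel '[[0,0,0,0,0,-7.14,0],[0,0,0,0,0,-7.14,0],[0,0,0,0,0,-7.14,0],[0,0,0,0,0,0,0],[0,0,0,0,0,0,0]]' | egrep 'tcp|contact'
python3 - <<'E'
from h import *
im=cams.capture('top')[...,::-1];s=telemetry.observe();print(s['t'],s['tcp_pos'],s['ee_rot'],s['joint_pos'][6])
im2=cams.capture('wrist')[...,::-1];cv2.imwrite('pics/w4.png',im2);print(proj('wrist',[.5165,-.1112,.094]))
E
```

```text
tcp_pos: [0.5185, -0.0167, 0.1167]
contact_force: [1.1, -1.1, -0.1]
tcp_pos: [0.516, -0.1137, 0.1156]
contact_force: [1.7, 0.9, -0.6]
tcp_pos: [0.5163, -0.1112, 0.1156]
contact_force: [0.4, 0.1, 0.8]
tcp_pos: [0.5163, -0.1111, 0.1156]
contact_force: [0.8, 0.2, -0.1]
tcp_pos: [0.5163, -0.1113, 0.1156]
contact_force: [0.5, 0.0, 0.3]
32.2167 [ 0.5163456  -0.11130679  0.11556585] [ 6.66888271e-01  7.45157719e-01  6.42111704e-05 -6.25064469e-05] 0.18162752699010404
[280.35743623 242.26179475]
```

View pics/w4.png

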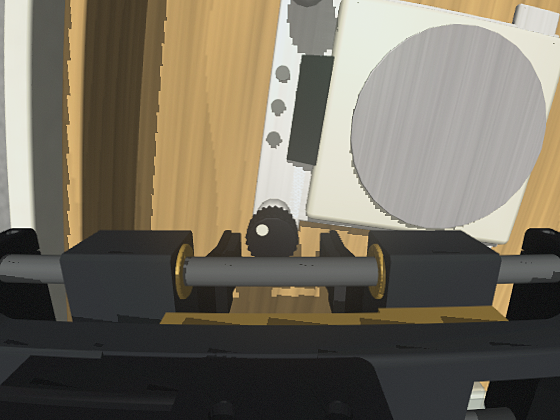

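R sits near column 272, about 4 mm in front of the jaw centre. I'll correct for that, descend and grip.

```bash

python3 -m handwheel '[[0.0017,-0.0032,0,0,0,0,0],[0,0,0.01,0,0,0,0],[0,0,0.01,0,0,0,0],[0,0,0.01,0,0,0,0],[0,0,0.009,0,0,0,0]]' | egrep 'tcp|contact'
python3 -m handwheel '[[0,0,0,0,0,0,0],[0,0,0,0,0,0,0],[0,0,0,0,0,0,0],[0,0,0,0,0,0,-0.2],[0,0,0,0,0,0,-0.25]]' | egrep 'tcp|contact|width'
python3 -m handwheel '[[0,0,0,0,0,0,-0.3],[0,0,0,0,0,0,-0.35],[0,0,0,0,0,0,-0.4],[0,0,0,0,0,0,-0.6],[0,0,0,0,0,0,-1]]' | egrep 'tcp|contact|width|force'
python3 -m handwheel '[[0,0,0.0001,0,0,7.14,-1],[0,0,0.0001,0,0,7.14,-1],[0,0,0.0001,0,0,7.14,-1],[0,0,0.0001,0,0,7.14,-1],[0,0,0.0001,0,0,7.14,-1]]' | egrep 'tcp|contact|rot|width'
```

```text
tcp_pos: [0.5124, -0.1099, 0.0749]
contact_force: [-0.1, -1.3, -0.0]
tcp_pos: [0.5134, -0.1101, 0.0771]
contact_force: [-0.1, 0.4, 0.1]
gripper_width: 0.037
tcp_pos: [0.5121, -0.1104, 0.0765]
contact_force: [-5.6, -1.4, 1.8]
gripper_width: 0.0289
gripper_force: 30.0
tcp_pos: [0.5126, -0.1104, 0.0761]
ee_rot: [0.864, 0.504, -0.0, -0.0]
contact_force: [-1.8, -2.0, 1.1]
gripper_width: 0.0291
```

```bash

python3 -m handwheel '[[0,0,0.0001,0,0,7.14,-1],[0,0,0.0001,0,0,7.14,-1],[0,0,0.0001,0,0,7.14,-1],[0,0,0.0001,0,0,7.14,-1],[0,0,0.0001,0,0,7.14,-1]]' | egrep 'tcp|contact'
python3 -m handwheel '[[0,0,0.0001,0,0,7.14,-1],[0,0,0.0001,0,0,7.14,-1],[0,0,0.0001,0,0,7.14,-1],[0,0,0.0001,0,0,7.14,-1],[0,0,0.0001,0,0,7.14,-1]]' | egrep 'tcp|contact'
python3 -m handwheel '[[0,0,0.0001,0,0,7.14,-1],[0,0,0.0001,0,0,7.14,-1],[0,0,0.0001,0,0,7.14,-1],[0,0,0.0001,0,0,7.0,-1],[0,0,0,0,0,0,-1]]' | egrep 'tcp|contact|rot'
python3 -m handwheel '[[0,0,0,0,0,0,-0.2],[0,0,0,0,0,0,0],[0,0,0,0,0,0,0],[0,0,0,0,0,0,0],[0,0,0,0,0,0,0]]' | egrep 'tcp|contact|rot|width'
```

```text
tcp_pos: [0.513, -0.1106, 0.0756]
contact_force: [-0.7, -2.6, -0.5]
tcp_pos: [0.5129, -0.1107, 0.075]
contact_force: [-1.6, -3.7, -0.5]
tcp_pos: [0.5127, -0.1107, 0.0746]
ee_rot: [0.942, -0.336, -0.0, 0.0]
contact_force: [-2.1, -3.6, 0.4]
tcp_pos: [0.5133, -0.1097, 0.0748]
ee_rot: [0.943, -0.332, 0.0, -0.0]
contact_force: [0.2, 0.0, -0.2]
gripper_width: 0.0424
```

Now the press tests, R first.

```bash

python3 -m handwheel '[[0,0,-0.0125,0,0,0,0],[0,0,-0.0125,0,0,0,0],[0,0,-0.0125,0,0,0,0],[0,0,0,0,0,0,-1],[0,0,0,0,0,0,-1]]' | egrep 'tcp|contact'
python3 -m handwheel '[[0,0,0,0,0,0,-1],[0,0,0,0,0,0,-1],[0,0,0.003,0,0,0,-1],[0,0,0.003,0,0,0,-1],[0,0,0,0,0,0,-1]]' | egrep 'tcp|contact'
python3 -m handwheel '[[0,0,0.0005,0,0,0,-1],[0,0,0.0005,0,0,0,-1],[0,0,0.0002,0,0,0,-1],[0,0,0,0,0,0,-1],[0,0,0,0,0,0,-1]]' | egrep 'tcp|contact|width'
python3 -m handwheel '[[0,0,0.0002,0,0,0,-1],[0,0,0.0002,0,0,0,-1],[0,0,0,0,0,0,-1],[0,0,0,0,0,0,-1],[0,0,0,0,0,0,-1]]' | egrep 'tcp|contact'
python3 -m handwheel '[[0,0,0.0002,0,0,0,-1],[0,0,0.0002,0,0,0,-1],[0,0,0,0,0,0,-1],[0,0,0,0,0,0,-1],[0,0,0,0,0,0,-1]]' | egrep 'tcp|contact'
python3 -m handwheel '[[0,0,0.0002,0,0,0,-1],[0,0,0.0001,0,0,0,-1],[0,0,0,0,0,0,-1],[0,0,0,0,0,0,-1],[0,0,0,0,0,0,-1]]' | egrep 'tcp|contact'
```

```text
tcp_pos: [0.5135, -0.1099, 0.1126]
contact_force: [0.4, -0.5, -0.6]
tcp_pos: [0.5123, -0.1099, 0.105]
contact_force: [-0.7, 0.8, 0.8]
tcp_pos: [0.5131, -0.11, 0.1051]
contact_force: [-0.8, -0.1, 0.0]
gripper_width: 0.0006
tcp_pos: [0.513, -0.11, 0.1046]
contact_force: [-0.4, -0.3, -0.1]
tcp_pos: [0.513, -0.11, 0.1042]
contact_force: [0.4, 0.0, 0.2]
tcp_pos: [0.513, -0.11, 0.1039]
contact_force: [0.2, -0.5, 0.3]
```

```bash

python3 -m handwheel '[[0,0,0.0002,0,0,0,-1],[0,0,0.0001,0,0,0,-1],[0,0,0,0,0,0,-1],[0,0,0,0,0,0,-1],[0,0,0,0,0,0,-1]]' | egrep 'tcp|contact'
python3 -m handwheel '[[0,0,0.0002,0,0,0,-1],[0,0,0.0001,0,0,0,-1],[0,0,0,0,0,0,-1],[0,0,0,0,0,0,-1],[0,0,0,0,0,0,-1]]' | egrep 'tcp|contact'
python3 -m handwheel '[[0,0,0.0002,0,0,0,-1],[0,0,0.0001,0,0,0,-1],[0,0,0,0,0,0,-1],[0,0,0,0,0,0,-1],[0,0,0,0,0,0,-1]]' | egrep 'tcp|contact'
```

```text
tcp_pos: [0.513, -0.11, 0.1036]
contact_force: [0.0, -0.8, 0.0]
tcp_pos: [0.513, -0.11, 0.1033]
contact_force: [0.4, 0.1, -0.2]
tcp_pos: [0.513, -0.11, 0.1031]
contact_force: [-1.3, -0.0, 3.1]
```

```bash

python3 -m handwheel '[[0,0,-0.006,0,0,0,-1],[-0.019,-0.0246,0,0,0,0,-1],[-0.019,-0.0246,0,0,0,0,-1],[-0.019,-0.0246,0,0,0,0,-1],[-0.019,-0.0246,0,0,0,0,-1]]' | egrep 'tcp|contact'
python3 -m handwheel '[[-0.019,-0.0246,0,0,0,0,-1],[0,0,0,0,0,0,-1],[0,0,0.002,0,0,0,-1],[0,0,0.002,0,0,0,-1],[0,0,0,0,0,0,-1]]' | egrep 'tcp|contact'
python3 -m handwheel '[[0,0,0,0,0,0,-1],[0,0,0.0004,0,0,0,-1],[0,0,0.0002,0,0,0,-1],[0,0,0,0,0,0,-1],[0,0,0,0,0,0,-1]]' | egrep 'tcp|contact'
python3 -m handwheel '[[0,0,0.0002,0,0,0,-1],[0,0,0.0001,0,0,0,-1],[0,0,0,0,0,0,-1],[0,0,0,0,0,0,-1],[0,0,0,0,0,0,-1]]' | egrep 'tcp|contact'
python3 -m handwheel '[[0,0,0.0002,0,0,0,-1],[0,0,0.0001,0,0,0,-1],[0,0,0,0,0,0,-1],[0,0,0,0,0,0,-1],[0,0,0,0,0,0,-1]]' | egrep 'tcp|contact'
python3 -m handwheel '[[0,0,0.0002,0,0,0,-1],[0,0,0.0001,0,0,0,-1],[0,0,0,0,0,0,-1],[0,0,0,0,0,0,-1],[0,0,0,0,0,0,-1]]' | egrep 'tcp|contact'
```

```text
tcp_pos: [0.5156, 0.0156, 0.1094]
contact_force: [0.1, -1.1, -0.4]
tcp_pos: [0.5161, 0.044, 0.1045]
contact_force: [-0.1, -0.1, -0.0]
tcp_pos: [0.5164, 0.0452, 0.1044]
contact_force: [-0.2, -0.2, -0.1]
tcp_pos: [0.5164, 0.0454, 0.1041]
contact_force: [-0.5, -0.3, 0.5]
tcp_pos: [0.5164, 0.0454, 0.1038]
contact_force: [-0.2, -0.4, -0.3]
tcp_pos: [0.5164, 0.0454, 0.1035]
contact_force: [-0.0, -0.5, 0.2]
```

```bash

python3 -m handwheel '[[0,0,0.0001,0,0,0,-1],[0,0,0.0001,0,0,0,-1],[0,0,0,0,0,0,-1],[0,0,0,0,0,0,-1],[0,0,0,0,0,0,-1]]' | egrep 'tcp|contact'
python3 st.py 3
python3 -m handwheel '[[0,0,0.0001,0,0,0,-1],[0,0,0.0001,0,0,0,-1],[0,0,0,0,0,0,-1],[0,0,0,0,0,0,-1],[0,0,0,0,0,0,-1]]' | egrep 'tcp|contact'
python3 st.py 3
python3 -m handwheel '[[0,0,0.0002,0,0,0,-1],[0,0,0.0001,0,0,0,-1],[0,0,0,0,0,0,-1],[0,0,0,0,0,0,-1],[0,0,0,0,0,0,-1]]' | egrep 'tcp|contact'
python3 st.py 3
```

```text
tcp_pos: [0.5164, 0.0454, 0.1033]
contact_force: [-0.4, -0.3, 0.5]
t 42.3667 P [0.5164 0.0454 0.1033] sdz 1.0201244712433314e-05 F [-0.4681 -0.3912  0.5532] Fz [0.4601 0.4609 0.7386] w 0.000189008772655577
tcp_pos: [0.5164, 0.0454, 0.1032]
contact_force: [-0.2, -0.4, 3.8]
t 42.8833 P [0.5164 0.0454 0.1032] sdz 6.110800615598334e-06 F [-0.6169  0.3602  3.363 ] Fz [3.777  3.3861 2.9259] w 0.0005196903149572374
tcp_pos: [0.5164, 0.0454, 0.1031]
contact_force: [-2.0, 0.8, 6.0]
t 43.4 P [0.5164 0.0455 0.1031] sdz 8.877513893288542e-06 F [-2.2403  0.6539  5.8198] Fz [5.9879 5.594  5.8775] w 0.00025213541740927404
```

Both front feet bear: L contacts at ≈0.1033 and R at ≈0.1032. Now I'll check the pitch on the pan.

```bash

python3 -m handwheel '[[0,0,-0.007,0,0,0,-1],[0.0221,0.0077,0,0,0,0,-1],[0.0221,0.0077,0,0,0,0,-1],[0.0221,0.0077,0,0,0,0,-1],[0.0221,0.0077,0,0,0,0,-1]]' | egrep 'tcp|contact'
python3 -m handwheel '[[0,0,0.006,0,0,0,-1],[0,0,0.009,0,0,0,-1],[0,0,0.009,0,0,0,-1],[0,0,0.006,0,0,0,-1],[0,0,0.002,0,0,0,-1]]' | egrep 'tcp|contact'
python3 -m handwheel '[[0,0,0.0005,0,0,0,-1],[0,0,0.0005,0,0,0,-1],[0,0,0,0,0,0,-1],[0,0,0,0,0,0,-1],[0,0,0,0,0,0,-1]]' | egrep 'tcp|contact'
python3 -m handwheel '[[0,0,0.0003,0,0,0,-1],[0,0,0.0002,0,0,0,-1],[0,0,0,0,0,0,-1],[0,0,0,0,0,0,-1],[0,0,0,0,0,0,-1]]' | egrep 'tcp|contact'
python3 -m handwheel '[[0,0,0.0002,0,0,0,-1],[0,0,0.0002,0,0,0,-1],[0,0,0,0,0,0,-1],[0,0,0,0,0,0,-1],[0,0,0,0,0,0,-1]]' | egrep 'tcp|contact'
```

```text
tcp_pos: [0.5663, -0.0351, 0.11]
contact_force: [0.3, 0.4, -0.5]
tcp_pos: [0.5645, -0.033, 0.0761]
contact_force: [-0.5, -0.2, -0.9]
tcp_pos: [0.566, -0.034, 0.0772]
contact_force: [-0.3, 0.7, 0.2]
tcp_pos: [0.5658, -0.0342, 0.0763]
contact_force: [0.9, 0.3, 0.7]
tcp_pos: [0.5658, -0.0341, 0.0759]
contact_force: [-0.5, -0.2, 0.4]
```

```bash

python3 -m handwheel '[[0,0,0.0003,0,0,0,-1],[0,0,0.0003,0,0,0,-1],[0,0,0,0,0,0,-1],[0,0,0,0,0,0,-1],[0,0,0,0,0,0,-1]]' | egrep 'tcp|contact'
python3 -m handwheel '[[0,0,0.0003,0,0,0,-1],[0,0,0.0002,0,0,0,-1],[0,0,0,0,0,0,-1],[0,0,0,0,0,0,-1],[0,0,0,0,0,0,-1]]' | egrep 'tcp|contact'
python3 -m handwheel '[[0,0,0.0002,0,0,0,-1],[0,0,0.0001,0,0,0,-1],[0,0,0,0,0,0,-1],[0,0,0,0,0,0,-1],[0,0,0,0,0,0,-1]]' | egrep 'tcp|contact'
```

```text
tcp_pos: [0.5658, -0.0341, 0.0753]
contact_force: [-0.0, 0.0, -0.8]
tcp_pos: [0.5658, -0.0341, 0.0748]
contact_force: [0.2, -0.0, -0.7]
tcp_pos: [0.5658, -0.0341, 0.0745]
contact_force: [-0.1, -0.2, -0.9]
```

```bash

python3 -m handwheel '[[0,0,0.0002,0,0,0,-1],[0,0,0.0001,0,0,0,-1],[0,0,0,0,0,0,-1],[0,0,0,0,0,0,-1],[0,0,0,0,0,0,-1]]' | egrep 'tcp|contact'
python3 -m handwheel '[[0,0,0.0002,0,0,0,-1],[0,0,0.0001,0,0,0,-1],[0,0,0,0,0,0,-1],[0,0,0,0,0,0,-1],[0,0,0,0,0,0,-1]]' | egrep 'tcp|contact'
```

```text
tcp_pos: [0.5658, -0.0341, 0.0742]
contact_force: [0.1, 1.3, 0.0]
tcp_pos: [0.5658, -0.0341, 0.0741]
contact_force: [-1.6, -0.4, 4.8]
```

The pan front now contacts at 0.0742, against about 0.0744 expected at the rear, so the pitch error is about 0.003 rad. R seems to carry slightly more than L, so I'll turn L about 8° further to even the load.

```bash

python3 -m handwheel '[[0,0,-0.014,0,0,0,-1],[0,0,-0.014,0,0,0,0],[0,0,-0.0135,0,0,0,0],[-0.0176,-0.0061,0,0,0,0,0],[-0.0176,-0.0061,0,0,0,0,0]]' | egrep 'tcp|contact'
python3 -m handwheel '[[-0.0176,-0.0061,0,0,0,0,0],[-0.0176,-0.0061,0,0,0,0,0],[-0.0176,-0.0061,0,0,0,0,0],[0,0,0,0,0,0,0],[0,0,0,0,0,0,0]]' | egrep 'tcp|contact|width'
python3 - <<'E'
from h import *
im=cams.capture('wrist')[...,::-1];s=telemetry.observe();print(s['t'],s['tcp_pos'],s['ee_rot'],s['joint_pos'][6],s['gripper_width'])
cv2.imwrite('pics/w5.png',im);print(proj('wrist',[.5165,.045,.092]))
E
```

```text
tcp_pos: [0.5467, -0.0031, 0.116]
contact_force: [0.2, 0.6, 0.9]
tcp_pos: [0.5162, 0.0456, 0.1153]
contact_force: [0.8, -0.9, -0.2]
gripper_width: 0.0421
48.45 [0.51666995 0.0446746  0.11532474] [ 9.42945831e-01 -3.32946118e-01  2.00256080e-04  4.82732007e-05] -2.4422787524291 0.043155568597396866
[280.6926821  239.48707354]
```

View pics/w5.png

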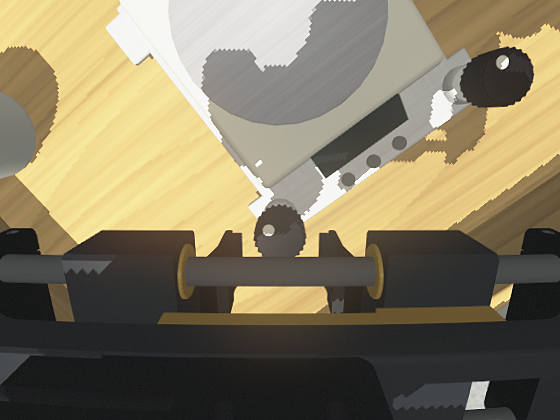

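The left knob is centred in the jaws, at about (279,230). I'll pre-rotate the wrist for joint range, descend, grip, turn +8° and release.

```bash

python3 -m handwheel '[[0,0,0.006,0,0,-7,0],[0,0,0.01,0,0,-7,0],[0,0,0.01,0,0,0,0],[0,0,0.009,0,0,0,0],[0,0,0.004,0,0,0,0]]' | egrep 'tcp|contact'
python3 -m handwheel '[[0,0,0,0,0,0,0],[0,0,0,0,0,0,0],[0,0,0,0,0,0,0],[0,0,0,0,0,0,-0.2],[0,0,0,0,0,0,-0.25]]' | egrep 'tcp|contact|width'
python3 -m handwheel '[[0,0,0,0,0,0,-0.3],[0,0,0,0,0,0,-0.35],[0,0,0,0,0,0,-0.4],[0,0,0,0,0,0,-0.6],[0,0,0,0,0,0,-1]]' | egrep 'tcp|contact|width|rot'
python3 -m handwheel '[[0,0,0,0,0,4,-1],[0,0,0,0,0,4,-1],[0,0,0,0,0,0,-1],[0,0,0,0,0,0,-1],[0,0,0,0,0,0,-1]]' | egrep 'tcp|contact|rot'
python3 -m handwheel '[[0,0,0,0,0,0,-0.2],[0,0,0,0,0,0,0],[0,0,0,0,0,0,0],[0,0,0,0,0,0,0],[0,0,0,0,0,0,0]]' | egrep 'tcp|contact|rot|width'
python3 -m handwheel '[[0,0,-0.0125,0,0,0,0],[0,0,-0.0125,0,0,0,0],[0,0,-0.0125,0,0,0,0],[0,0,0,0,0,0,-1],[0,0,0,0,0,0,-1]]' | egrep '^t:|tcp|contact'
```

```text
tcp_pos: [0.5159, 0.0441, 0.0747]
contact_force: [-0.1, -0.9, -0.6]
tcp_pos: [0.5168, 0.045, 0.0769]
contact_force: [-0.1, 0.3, 0.6]
gripper_width: 0.0374
tcp_pos: [0.5167, 0.0453, 0.0766]
ee_rot: [0.976, -0.216, 0.0, -0.0]
contact_force: [0.5, 1.8, 0.9]
gripper_width: 0.0296
tcp_pos: [0.5167, 0.0452, 0.0766]
ee_rot: [0.959, -0.282, 0.0, -0.0]
contact_force: [0.5, 2.9, 1.7]
tcp_pos: [0.5163, 0.0446, 0.0762]
ee_rot: [0.959, -0.283, -0.0, 0.0]
contact_force: [0.4, -0.9, -0.1]
gripper_width: 0.0428
t: 50.95
tcp_pos: [0.5168, 0.0448, 0.1141]
contact_force: [-1.5, -0.9, -0.1]
```

```bash

python3 -m handwheel '[[0,0,0,0,0,0,-1],[0,0,0.003,0,0,0,-1],[0,0,0.003,0,0,0,-1],[0,0,0.002,0,0,0,-1],[0,0,0,0,0,0,-1]]' | egrep 'tcp|contact'
python3 -m handwheel '[[0,0,0,0,0,0,-1],[0,0,0.001,0,0,0,-1],[0,0,0.0008,0,0,0,-1],[0,0,0,0,0,0,-1],[0,0,0,0,0,0,-1]]' | egrep 'tcp|contact'
python3 -m handwheel '[[0,0,0.0003,0,0,0,-1],[0,0,0.0002,0,0,0,-1],[0,0,0,0,0,0,-1],[0,0,0,0,0,0,-1],[0,0,0,0,0,0,-1]]' | egrep 'tcp|contact'
```

```text
tcp_pos: [0.5159, 0.0448, 0.1048]
contact_force: [0.4, 0.1, 0.4]
tcp_pos: [0.5165, 0.0449, 0.1041]
contact_force: [-0.5, 0.2, 0.2]
tcp_pos: [0.5165, 0.0449, 0.1036]
contact_force: [0.9, 0.0, -0.6]
```

```bash

python3 -m handwheel '[[0,0,0.0001,0,0,0,-1],[0,0,0.0001,0,0,0,-1],[0,0,0,0,0,0,-1],[0,0,0,0,0,0,-1],[0,0,0,0,0,0,-1]]' | egrep 'tcp|contact'; python3 -c "
from h import *;print(telemetry.observe()['tcp_pos'][2])"
python3 -m handwheel '[[0,0,0.0001,0,0,0,-1],[0,0,0.0001,0,0,0,-1],[0,0,0,0,0,0,-1],[0,0,0,0,0,0,-1],[0,0,0,0,0,0,-1]]' | egrep 'tcp|contact'; python3 -c "
from h import *;print(telemetry.observe()['tcp_pos'][2])"
python3 -m handwheel '[[0,0,0.0001,0,0,0,-1],[0,0,0.0001,0,0,0,-1],[0,0,0,0,0,0,-1],[0,0,0,0,0,0,-1],[0,0,0,0,0,0,-1]]' | egrep 'tcp|contact'; python3 -c "
from h import *;print(telemetry.observe()['tcp_pos'][2])"
```

```text
tcp_pos: [0.5165, 0.0449, 0.1034]
contact_force: [-0.1, 0.2, -1.0]
0.10336083686243135
tcp_pos: [0.5165, 0.0449, 0.1032]
contact_force: [-0.1, -0.0, 1.2]
0.10324746787192031
tcp_pos: [0.5165, 0.0449, 0.1031]
contact_force: [-0.8, -0.6, 4.8]
0.10311426005158628
```

```bash

python3 -m handwheel '[[0,0,-0.006,0,0,0,-1],[0.0163,0.0265,0,0,0,0,-1],[0.0163,0.0265,0,0,0,0,-1],[0.0163,0.0265,0,0,0,0,-1],[0.0163,0.0265,0,0,0,0,-1]]' | egrep 'tcp|contact'
python3 -m handwheel '[[0.0163,0.0265,0,0,0,0,-1],[0,0,0,0,0,0,-1],[0,0,0.002,0,0,0,-1],[0,0,0.002,0,0,0,-1],[0,0,0,0,0,0,-1]]' | egrep 'tcp|contact'
python3 -m handwheel '[[0,0,0.0006,0,0,0,-1],[0,0,0.0004,0,0,0,-1],[0,0,0.0003,0,0,0,-1],[0,0,0,0,0,0,-1],[0,0,0,0,0,0,-1]]' | egrep 'tcp|contact'; python3 -c "
from h import *;print(telemetry.observe()['tcp_pos'][2])"
```

```text
tcp_pos: [0.5134, -0.0808, 0.1092]
contact_force: [0.6, -0.1, -0.8]
tcp_pos: [0.5127, -0.1092, 0.1045]
contact_force: [-0.7, -0.3, 1.4]
tcp_pos: [0.5129, -0.1104, 0.1037]
contact_force: [-1.1, 0.3, 0.3]
0.10371875530717341
```

```bash

python3 -m handwheel '[[0,0,0.0002,0,0,0,-1],[0,0,0.0001,0,0,0,-1],[0,0,0,0,0,0,-1],[0,0,0,0,0,0,-1],[0,0,0,0,0,0,-1]]' | egrep 'tcp|contact'; python3 -c "
from h import *;print(telemetry.observe()['tcp_pos'][2])"
python3 -m handwheel '[[0,0,0.0001,0,0,0,-1],[0,0,0.0001,0,0,0,-1],[0,0,0,0,0,0,-1],[0,0,0,0,0,0,-1],[0,0,0,0,0,0,-1]]' | egrep 'tcp|contact'; python3 -c "
from h import *;print(telemetry.observe()['tcp_pos'][2])"
python3 -m handwheel '[[0,0,0.0001,0,0,0,-1],[0,0,0.0001,0,0,0,-1],[0,0,0,0,0,0,-1],[0,0,0,0,0,0,-1],[0,0,0,0,0,0,-1]]' | egrep 'tcp|contact'; python3 -c "
from h import *;print(telemetry.observe()['tcp_pos'][2])"
```

```text
tcp_pos: [0.5129, -0.1106, 0.1033]
contact_force: [-0.3, -0.4, -0.8]
0.10334400558277872
tcp_pos: [0.5129, -0.1106, 0.1032]
contact_force: [-0.3, -1.2, 1.1]
0.10321868354645326
tcp_pos: [0.5129, -0.1106, 0.1031]
contact_force: [-1.5, 0.7, 4.9]
0.10311056133013517
```

R and L now respond identically: about 1.1 N at 0.1032 and 4.9 N at 0.1031. Both bear equally, so I'll retreat and hand in.

```bash

python3 -m handwheel '[[0,0,-0.003,0,0,0,-1],[0,0,-0.015,0,0,0,-1],[0,0,-0.02,0,0,0,-1],[0,0,-0.02,0,0,0,-1],[0,0,-0.02,0,0,0,-1]]' | egrep '^t:|tcp|contact'
python3 -m handwheel '[[0,0,0,0,0,0,-1],[0,0,0,0,0,0,-1],[0,0,0,0,0,0,-1],[0,0,0,0,0,0,-1],[0,0,0,0,0,0,-1]]' | egrep '^t:|tcp|contact'
python3 -c "
from rig import arm;print(arm.finish_job())"
```

```text
t: 56.37
tcp_pos: [0.5126, -0.1105, 0.1817]
contact_force: [-0.2, -0.1, -0.7]
t: 56.78
tcp_pos: [0.5123, -0.1105, 0.1799]
contact_force: [0.2, 1.0, 0.2]
the job is handed in; nothing more can be done
None
```

I handed the job in at about 57 s: both front screws are set, both front feet bear about equally when pressed and the scale is level to an estimated 0.003 rad; the hand-in returned no verdict.

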